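Snap the lever arch shut over the filed sheets

TASK

An open double lever-arch file lies on the desk with both levers standing up; one of its two mechanisms has a stack of sheets on its posts, the other is empty. With the fingertips push the small staple carton out from under the lever of the mechanism that holds the sheets, keeping that lever open meanwhile, then push that lever over past its centre so that it snaps fully down shut. Do not pick the carton up: slide it and leave it lying flat on its base on the file or desk; leave the empty mechanism open and everything else where it is.

Things in the scene. Friction and masses are not known exactly. Their poses are not given: they have to be found in the camera images.
- file: The open file, fixed, flat: dark board, grey inside, 655 x 322 mm, 4 mm thick. Origin on its underside midway between the two lever hinges. x runs across the spine: rear cover -200 to 100 mm (carries the two mechanisms, at y = +80 and -80 mm), spine 100 to 155 mm, front cover 155 to 455 mm, all one flat level. y runs along the spine.
- mech_A: Lever-arch mechanism WITH the sheets, fixed on the file at either of its two places. Origin on the file's inner face (world height 4 mm) straight below the lever hinge; axes parallel to the file's. Steel base plate x -36 to 10, y -62 to 62 mm, 3 mm thick; two posts at x -22, y +-40 mm, 46 mm high; hinge brackets x -8 to 10, y +-14 mm, 20 mm high.
- sheets_top (a point): Centre of the top of the white stack of sheets on mech_A, 15 mm above mech_A's origin and 96 mm to -x of it. Stack 172 x 148 mm, fixed, 12 mm thick.
- arches_A (a point): Hinge of mech_A's two thin steel arches, which stand at y +-40 mm. While the lever is open they lean over towards +x, reaching to about 40 mm from here and 50 mm high; they close onto the posts as the lever goes down. Between them (y -35 to 35 mm) the cover is clear but for lever and carton.
- mech_B: The other lever-arch mechanism, the same but empty, without sheets; leave it open. Same origin and axes.
- lever_A (a joint): Angle of the lever of mech_A, rad. 0: open, leaning 0.35 from upright to mech -x (over the sheets), held by an over-centre spring. Grows as it turns to +x; upright at 0.35; dead centre 0.85: below that it springs back to 0, beyond it snaps on to its stop at 1.9, lying level to +x, 14 mm above the cover. To leave 0 takes 0.26 N m (5 N at 50 mm above the hinge), less nearer the centre.
- lever_B (a joint): Angle of the lever of mech_B, same meaning; stays at 0.
- lever_A_hinge (a point): The hinge axis of lever_A (along mech y), 14 mm above mech_A's origin.
- lever_A_tip (a point): The free end of lever_A, 90 mm from the hinge. The lever is a steel strip 14 mm wide and 5 mm thick with a 26 x 26 mm, 8 mm thick finger plate as its last 26 mm.
- lever_B_tip (a point): The free end of lever_B, same shape.
- carton: Small loose staple carton, 24 x 44 x 20 mm (x, y, z), about 50 g, origin at the centre of its underside, lying on the cover where lever_A comes down: its centre about 75 mm along +x of mech_A from the hinge. The lever cannot shut while it is there. Slid on along +x it meets nothing until 180 mm from the hinge.
- calculator: Loose calculator, 105 x 70 x 13 mm, on the bare cover beside mech_B. Origin centre of its underside, as for all the following. Leave it.
- stapler: Loose stapler, 125 x 34 x 48 mm, on the front cover. Leave it.
- tape_roll: Loose roll of tape lying flat, 68 mm across, 24 mm high, on the front cover. Leave it.
- mug: Loose white mug, 80 mm across, 92 mm high, left of the file. Leave it.
- bottle: Loose clear bottle, 64 mm across, 190 mm high, right of the file. Leave it.
- mouse: Loose computer mouse, 105 x 60 x 31 mm, right of the file. Leave it.
- notebook: Loose wire-bound notebook, 210 x 148 x 13 mm, left of the file. Leave it.

How it is judged:
On the way:
1. the carton has been pushed at least 25 mm away from its place, with the lever still open (below 0.5 rad) (distance of carton from where it was at the start of the episode above 0.025 m and value of joint lever_A below 0.5 rad), for 0.2 s.
At the end, for the whole second after the job is handed in: The lever of the mechanism with the sheets has snapped down to its shut stop (within 0.08 rad), the other lever is still open (within 0.1 rad), and the carton lies flat and at rest on the file or desk (value of joint lever_A above 1.82 rad and value of joint lever_B below 0.1 rad and height (world z) of carton below 0.012 m and angle between carton's own z axis and vertical below 0.15 rad and linear speed of carton below 0.02 m/s); the robot touches nothing.
It fails at once if the carton is lifted (its underside's centre more than 30 mm above the desk) (height (world z) of carton above 0.03 m).
It fails at once if the lever of the empty mechanism is flipped past its centre (value of joint lever_B above 0.85 rad).
It fails at once if another thing on the file or desk is moved by more than 30 mm (distance of any of calculator, stapler, tape_roll, mug, bottle, mouse, notebook from where it was at the start of the episode above 0.03 m).
It also fails if it takes over 38 s, if anything falls off the work surface, if the arm or the gripper's body presses on something with over 40 N, if the wrist force passes 120 N, or if a joint passes its speed limit or range.

ROBOT

A 6-joint arm with a two-finger parallel gripper is mounted at the origin on the work surface. World frame = base frame: x ahead of the robot, y to its left, z up, the work surface at z = 0. Lengths are in m, angles in rad, forces in N, time in s.
With the tool pointing down it reaches from about 0.3 to 0.775 m from the base axis. Payload 14.6 kg.
Tool frame: the origin (TCP) lies at the very end of the fingers, on their centre line; the grasp point (between the pads) lies 19 mm behind it (ctrl.grip_depth is the distance from the TCP to the grasp point, in m); z points along the fingers, y is the direction in which the jaws open and shut (so a half turn about z gives the same grasp; the last joint's range is limited). The gripper opens to 94 mm and grips with 3 to 60 N. Pads are 16 mm wide; open, the fingers measure 119 mm over their backs; the gripper's body (75 mm by 177 mm) begins 78 mm behind the grasp point.
Start: joints at [1.063, 0.3, 1.521, -0, 1.321, -0.067], TCP at [0.235, 0.497, 0.205] pointing down, gripper open.
Joint ranges: [-3.03, 3.03], [-0.79, 2.21], [0.23, 2.52], [-1.04, 4.18], [0, 3.07], [-2.55, 2.55]. Speed limits (rad/s): [2.22, 2.22, 2.57, 3.14, 3.14, 3.14].

INTERFACE

Orientations are given as a rotation vector (axis times angle).
In Python, from workcell import sensors, viewer, sign_off, ctrl gives the robot as it stands.
- The arm moves only by the tool step_arm, never from a script. Its argument "plan" is a list of rows, each a list of 5 numbers: the closure, from 0 (fully open) to 1 (shut), then the shift along the world's x, y, z in cm, then the turn about the world's z in rad. A call has 1 to 12 rows; each row is the pose to reach, as a shift and turn from the pose commanded when the call began; what a row does not reach only later rows make up. A row lasts 1/10 s, in which the tool goes at most 50 mm and 8.59 degrees, less where a joint would pass 70% of its speed; a pose out of reach is approached as far as the arm can. A call with a gripper value outside its range is refused whole. The fingers move at their own pace and stop on an object; "newtons" is the grip in N (left out, the last holds). Time passes only in rows, so rows that repeat a pose let the fingers close. It gives the time, the measured TCP pose, the force and the opening at its end, in the units of the state.
- sensors.read_state(): the state, without advancing time (a new reading comes with each control period).
- viewer.capture(name): name is "side" or "top"; returns (picture, depth): 420x560x3 uint8, red, green, blue; 420x560 float32, m along the optical axis (not along the pixel's ray), 0 where there is no reading.
- viewer.camera_model(name): a dict with "vertical_fov" (degrees; the focal length in pixels is half the picture's height over the tangent of half this angle, whatever the lens; pixels are square), "cx", "cy" (the principal point, pixels), "dist_coeffs" ([k1, k2, p1, p2, k3] as OpenCV has them; the pictures are not rectified), "position" and "orientation" of the camera in the world. Camera axes: x right, y down, z forward; pixel columns grow to the right and rows downward; lengths in m; the calibration is good to about 2 mm. A picture is of the moment at which its call begins. camera_model takes no time and is no camera call.
- sign_off(): hands the job in, once; it reports no verdict.
The state is a dict: "time": time; "joint_pos": joint angles; "qvel": joint speeds; "joint_efforts": joint torques, N m; "tcp_pos": TCP position; "eef_rot": TCP orientation; "ft_force": force on the tool from outside, world axes, zero at the start; "torque": the same for the moment, N m; "finger_gap": finger opening in m.
Only numpy, scipy, OpenCV 4.12 (cv2) and the standard library are available. Lean on these libraries where they do the work, as an engineer would, in place of code of your own. Each camera call takes 0.05 s, during which the arm holds its last target.

## Working session

There is one attempt and no reset: what is moved stays moved. The work goes in short steps, Python scripts to look and compute and a tool call to move; the robot and the scene stay as the last step left them, time stands still between calls to the robot, and variables do not carry over. Pictures are saved under pics/ and viewed, and the job is handed in when it is done.

Besides the shell and the picture viewer there is one more tool, called after "Call:" by a JSON object that holds its "op" and its "data". step_arm: Moves the arm, as the interface text tells. Its arguments: {"type":"object","properties":{"plan":{"type":"array","items":{"type":"array","items":{"type":"number"}}},"newtons":{"type":"number"}},"required":["plan"]}

```bash
mkdir -p pics; ls; python3 - <<'E'
from workcell import sensors, viewer, ctrl
import cv2, numpy as np
s=sensors.read_state(); print(s['time'],s['tcp_pos'],s['eef_rot'],s['finger_gap'],ctrl.grip_depth)
for n in ("side","top"):
    p,d=viewer.capture(n); cv2.imwrite(f"pics/{n}0.png",p[:,:,::-1]); np.savez(f"{n}0.npz",p=p,d=d)
    print(n,viewer.camera_model(n))
E
```

```text
pics
0.0 [0.23453149 0.49717937 0.20487837] [-6.86763743e-01 -3.06525497e+00  1.81545438e-03] 0.09381587185943195 0.0188
side {'vertical_fov': 50.249433505107966, 'cx': 282.64390133167865, 'cy': 212.9977564372335, 'dist_coeffs': array([-0.15094451,  0.        ,  0.        ,  0.        ,  0.        ]), 'position': array([ 0.02670184, -0.76676558,  1.14994037]), 'orientation': array([-2.33222641,  0.75145703, -0.30124162])}
top {'vertical_fov': 49.03839052684763, 'cx': 287.6491018167956, 'cy': 218.2143381951302, 'dist_coeffs': array([-0.14414782,  0.        ,  0.        ,  0.        ,  0.        ]), 'position': array([ 0.32153082, -0.02400997,  1.34460426]), 'orientation': array([-2.10662219,  2.12431683, -0.18451302])}
```

View pics/side0.png

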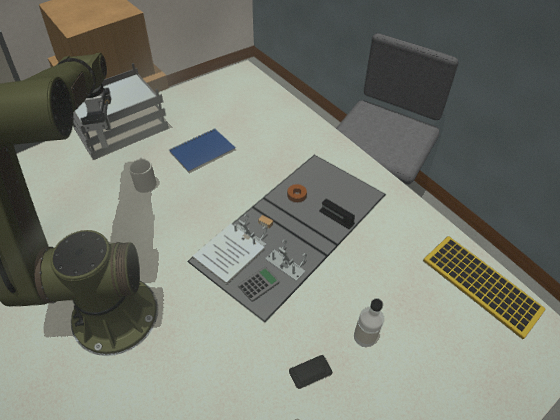

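View pics/top0.png

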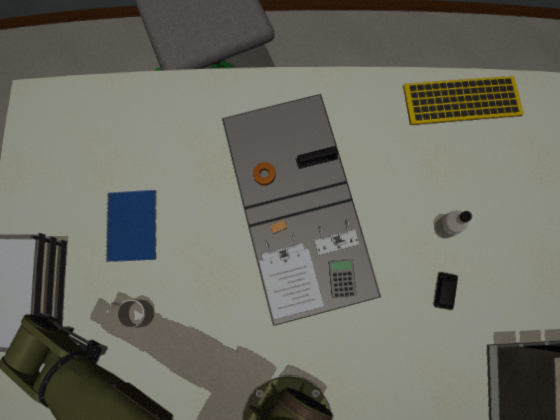

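The top view shows the sheets on the left mechanism at about (283,255) and the tan carton at (279,227). The empty mechanism is at (338,242), with the calculator at (343,278). Next I'll measure.

```bash
cat > h.py <<'E'
import cv2, numpy as np
from workcell import viewer
from scipy.spatial.transform import Rotation as R
def K(m):
    f=210/np.tan(np.radians(m['vertical_fov']/2)); return np.array([[f,0,m['cx']],[0,f,m['cy']],[0,0,1]])
def cast(n,uv,z):
    m=viewer.camera_model(n); u=cv2.undistortPoints(np.float64(uv).reshape(-1,1,2),K(m),m['dist_coeffs']).reshape(-1,2)
    r=R.from_rotvec(m['orientation']).apply(np.c_[u,np.ones(len(u))]); o=m['position']
    return o+r*((z-o[2])/r[:,2])[:,None]
def proj(n,P):
    m=viewer.camera_model(n); Rw=R.from_rotvec(m['orientation']).inv(); 
    rv=Rw.as_rotvec(); t=-Rw.apply(m['position'])
    return cv2.projectPoints(np.float64(P).reshape(-1,1,3),rv,t,K(m),m['dist_coeffs'])[0].reshape(-1,2)
E
python3 - <<'E'
from h import *
out={}
for n,seed in (("top",(290,130)),("side",(310,175))):
    z=np.load(f"{n}0.npz"); p=z['p']; h,w=p.shape[:2]
    # file outline: pixels differing from bright desk, connected to the seed
    hsv=cv2.cvtColor(p,cv2.COLOR_RGB2HSV)
    m=((hsv[...,2]<150)).astype(np.uint8)
    m=cv2.morphologyEx(m,cv2.MORPH_CLOSE,np.ones((5,5)))
    c,l=cv2.connectedComponents(m); b=(l==l[seed[1],seed[0]]).astype(np.uint8)
    cs=max(cv2.findContours(b,0,2)[0],key=cv2.contourArea)
    W=cast(n,cs.reshape(-1,2),0.004)[:,:2]
    r=cv2.minAreaRect(np.float32(W)); print(n,r, cv2.contourArea(cs))
    print(cast(n,cv2.boxPoints(cv2.minAreaRect(cs)),0.004)[:,:2])
    # carton
    a=((hsv[...,0]>8)&(hsv[...,0]<22)&(hsv[...,1]>80)&(hsv[...,2]>130)).astype(np.uint8)
    a[:, :200]=0; a[:150]=0;a[330:]=0
    c,l,st,ce=cv2.connectedComponentsWithStats(a)
    for i in range(1,c):
        if st[i,4]>15: print('tan',st[i],ce[i],cast(n,ce[i],0.024))
    big=cv2.resize(p[185:335,180:380] if n=='side' else p[185:335,215:415],None,fx=4,fy=4,interpolation=cv2.INTER_CUBIC)
    cv2.imwrite(f"pics/{n}0z.png",big[:,:,::-1])
E
```

```text
top ((0.6709507703781128, 0.0568767786026001), (2.0697238445281982, 1.459309697151184), 88.59219360351562) 234221.0
[[ 1.42581014  1.07349964]
 [ 1.37496037 -0.99559926]
 [-0.03705302 -0.8064483 ]
 [-0.03870184  0.87974591]]
tan [271 221  15  11  97] [278.03092784 226.01030928] [[0.55134227 0.02321117 0.024     ]]
side ((0.622734785079956, -0.037328362464904785), (0.6569496393203735, 0.32441702485084534), 14.151784896850586) 13014.5
[[ 0.2662897   0.03777813]
 [ 1.00639327  0.3308599 ]
 [ 0.97667106 -0.11623261]
 [ 0.31986576 -0.28186408]]
tan [296 185  10   7  17] [300.88235294 187.47058824] [[0.73750844 0.07083944 0.024     ]]
tan [259 215  13  10  75] [265.12       219.78666667] [[0.55120923 0.02138522 0.024     ]]
```

View pics/side0z.png

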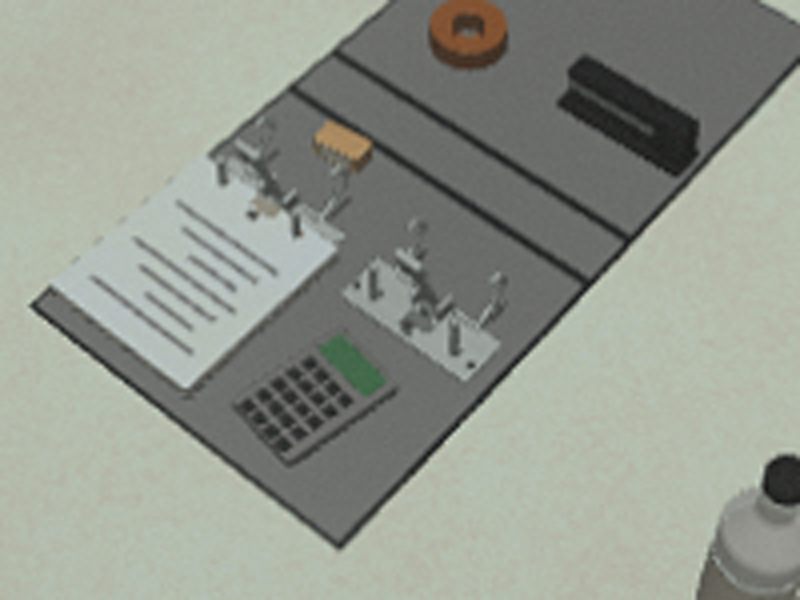

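View pics/top0z.png

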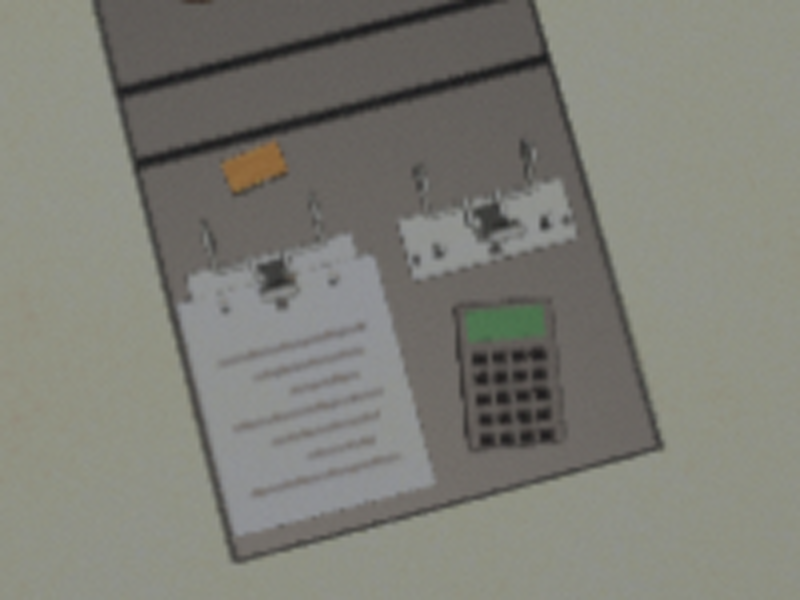

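```bash
python3 - <<'E'
from h import *
z=np.load("top0.npz"); p=z['p']
g=cv2.cvtColor(p,cv2.COLOR_RGB2GRAY); print(g[130,290],g[130,210],g[290,262],g[290,290])
m=(g<118).astype(np.uint8); m[:92]=0;m[330:]=0;m[:,:215]=0;m[:,390:]=0
m=cv2.morphologyEx(m,cv2.MORPH_OPEN,np.ones((2,2)))
cs=max(cv2.findContours(m,0,2)[0],key=cv2.contourArea)
W=np.float32(cast("top",cv2.convexHull(cs).reshape(-1,2),0.004)[:,:2]); r=cv2.minAreaRect(W); print(r,cv2.boundingRect(cs)); print(cv2.boxPoints(r))
th=np.radians(14.15); ex=np.array([np.cos(th),np.sin(th),0]); ey=np.array([-ex[1],ex[0],0])
C=np.array([0.6227,-.0373,0]); O=C-.1275*ex; H=O+.08*ey+[0,0,.004]; print('O',O,'H',H)
def L(x,y,zz,b=H): return b+x*ex+y*ey+[0,0,zz]
pts=[L(.075,0,.020),L(-.031,0,.0986),L(0,0,.014),L(-.022,.04,.046),L(-.022,-.04,.046),L(.04,.04,.05),L(.04,-.04,.05)]
pts+=[O+[0,0,.004]+x*ex+y*ey for x in(-.2,.455) for y in(-.161,.161)]+[L(-.031,-.16,.0986)]
for n,ox in(("side",180),("top",215)):
    q=np.load(f"{n}0.npz")['p']; big=cv2.resize(q[120:340,ox:ox+200],None,fx=4,fy=4)[:, :,::-1].copy()
    big=cv2.resize(q[185:335,ox:ox+200],None,fx=4,fy=4)[:,:,::-1].copy()
    for u,v in proj(n,np.array(pts)): cv2.drawMarker(big,(int((u-ox)*4+1.5),int((v-185)*4+1.5)),(0,0,255),0,12,1)
    cv2.imwrite(f"pics/{n}0o.png",big)
E
```

```text
87 144 144 146
((0.6193265914916992, -0.03832429647445679), (0.6559560894966125, 0.325020968914032), 14.215438842773438) (223, 95, 159, 232)
[[ 0.26148406  0.03866888]
 [ 0.34129897 -0.2763997 ]
 [ 0.97716916 -0.11531747]
 [ 0.89735425  0.19975111]]
O [ 0.49906847 -0.06846881  0.        ] H [0.47951157 0.00910391 0.004     ]
```

View pics/side0o.png

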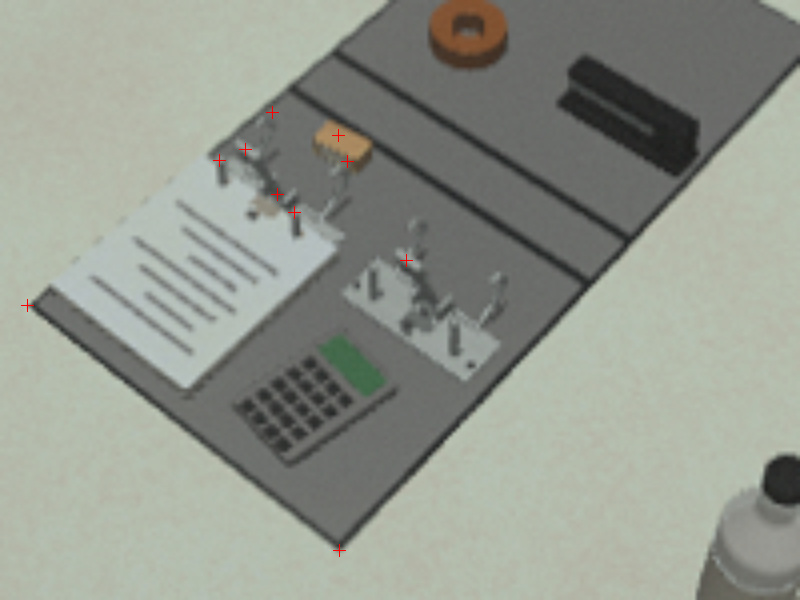

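View pics/top0o.png

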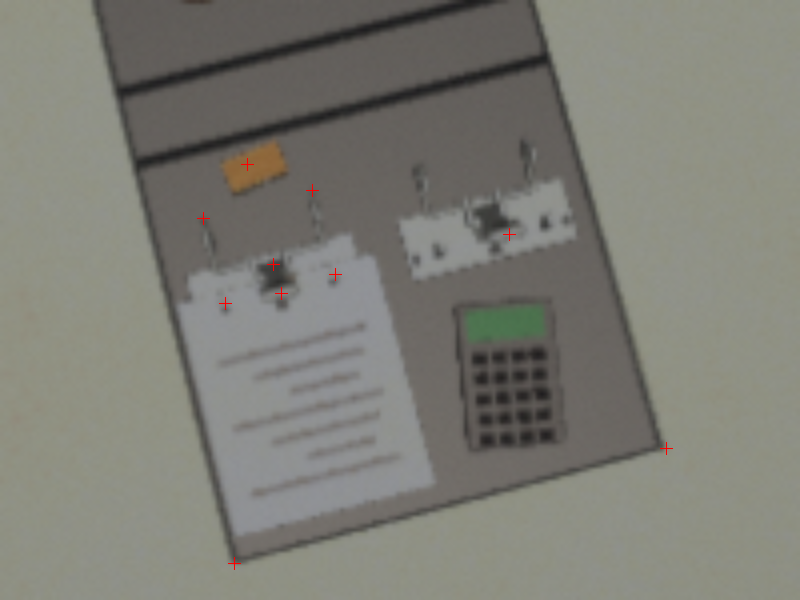

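The projected model points land on the posts, lever and carton in both views. That puts hinge A at about (0.478, 0.009) with the file's yaw at 14.2°. I'll move to a point above the gap between the hinge and the carton, with the fingers shut and the jaw axis along mech y.

Call:
{"op": "step_arm", "data": {"plan": [[1, 28.3, -48.3, 0, 0.69], [1, 28.3, -48.3, 0, 0.69], [1, 28.3, -48.3, 0, 0.69], [1, 28.3, -48.3, 0, 0.69], [1, 28.3, -48.3, 0, 0.69], [1, 28.3, -48.3, 0, 0.69], [1, 28.3, -48.3, 0, 0.69], [1, 28.3, -48.3, 0, 0.69], [1, 28.3, -48.3, 0, 0.69], [1, 28.3, -48.3, 0, 0.69], [1, 28.3, -48.3, 0, 0.69], [1, 28.3, -48.3, 0, 0.69]], "newtons": 20}}

```text
time: 1.3
tcp_pos: [0.5185, 0.0116, 0.2051]
eef_rot: [0.388, -3.117, 0.0]
ft_force: [-0.5, 0.5, 0.3]
finger_gap: 0.0025
```

Call:
{"op": "step_arm", "data": {"plan": [[1, 0, 0, -5, 0], [1, 0, 0, -9, 0], [1, 0, 0, -9, 0]]}}

```text
time: 1.6
tcp_pos: [0.515, 0.0143, 0.1108]
eef_rot: [0.389, -3.109, -0.002]
ft_force: [-0.0, -0.3, -0.0]
finger_gap: 0.0005
```

```bash
cat > look.py <<'E'
import sys
from h import *
from workcell import sensors
t=sys.argv[1]
s=sensors.read_state(); print(s['time'],s['tcp_pos'],s['ft_force'])
o=[]
for n,ox in(("side",180),("top",215)):
    q,_=viewer.capture(n); o.append(cv2.resize(q[185:285,ox:ox+140],None,fx=4,fy=4,interpolation=cv2.INTER_CUBIC))
    hsv=cv2.cvtColor(q,cv2.COLOR_RGB2HSV)
    a=((hsv[...,0]>8)&(hsv[...,0]<22)&(hsv[...,1]>80)&(hsv[...,2]>130)).astype(np.uint8)
    a[:, :200]=0; a[:150]=0;a[330:]=0
    c,l,st,ce=cv2.connectedComponentsWithStats(a)
    for i in range(1,c):
        if st[i,4]>15:
            w=cast(n,ce[i],0.024)[0]; d=w[:2]-[.478,.0087]; print(n,st[i,4],w[:2],'mech',d@[.9695,.245],d@[-.245,.9695])
cv2.imwrite(f"pics/{t}.png",cv2.resize(np.vstack(o),None,fx=.75,fy=.75)[:,:,::-1])
E
python3 look.py a
```

```text
1.6 [0.51499424 0.01426813 0.11084222] [-0.03071456 -0.32379598 -0.04308079]
side 148 [0.71702241 0.06743134] mech 0.24612140823952222 -0.0016204575390957848
```

View pics/a.png

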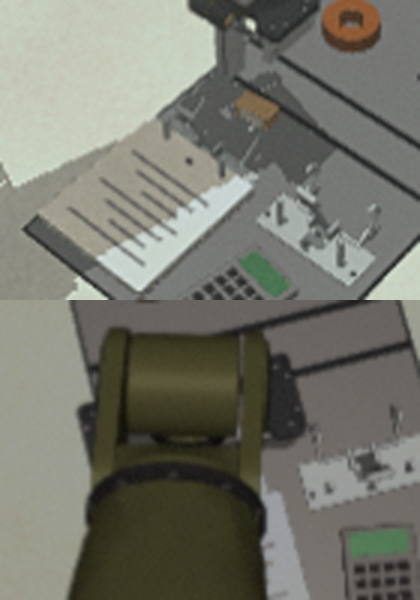

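Side view: the shut fingertips are at about (232,70) in the crop. That is above the gap behind the carton, which is at (257,108), and the lever is clear. I'll descend.

Call:
{"op": "step_arm", "data": {"plan": [[1, 0, 0, -4, 0], [1, 0, 0, -7, 0], [1, 0, 0, -9, 0], [1, 0, 0, -10.1, 0], [1, 0, 0, -10.1, 0]]}}

```text
time: 2.2
tcp_pos: [0.5182, 0.0146, 0.0152]
eef_rot: [-0.391, 3.116, -0.0]
ft_force: [-0.1, 0.0, 0.5]
finger_gap: 0.0006
```

```bash
sed -i 's/>130)/>60)/' look.py; python3 look.py b
```

```text
2.2 [0.51824151 0.01457088 0.01518362] [-0.14807268  0.03476323  0.52308543]
side 2248 [ 1.12526427 -0.46749389] mech 0.5108552032238968 -0.6202497201312266
side 275 [0.71003612 0.05938809] mech 0.23737760013223883 -0.0077067413511870495
side 17 [0.54752789 0.01640055] mech 0.06929392766720652 -0.00956865099136364
top 366 [0.71239793 0.06512891] mech 0.24107387941570466 -0.0027196648587785362
```

View pics/b.png

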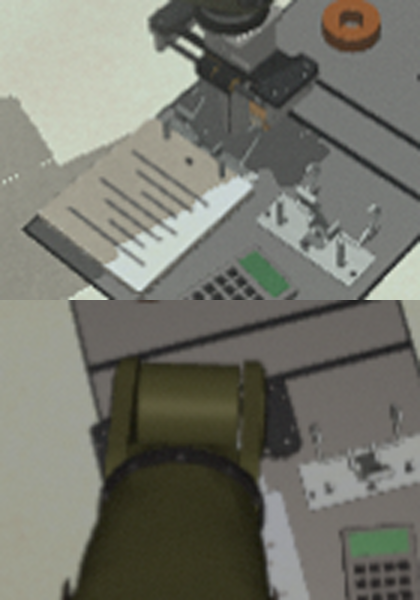

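The fingertips are down behind the carton with no contact force and the lever is still open. Next I'll push 70 mm along mech +x.

Call:
{"op": "step_arm", "data": {"plan": [[1, 0.8, 0.2, 0, 0], [1, 1.4, 0.35, 0, 0], [1, 2.0, 0.5, 0, 0], [1, 2.7, 0.67, 0, 0], [1, 3.4, 0.85, 0, 0], [1, 4.1, 1.03, 0, 0], [1, 4.8, 1.2, 0, 0], [1, 5.5, 1.38, 0, 0], [1, 6.1, 1.53, 0, 0], [1, 6.5, 1.63, 0, 0], [1, 6.8, 1.7, 0, 0], [1, 6.8, 1.7, 0, 0]]}}

```text
time: 3.5
tcp_pos: [0.5859, 0.0315, 0.0144]
eef_rot: [-0.391, 3.117, 0.0]
ft_force: [-0.0, -0.6, -0.5]
finger_gap: 0.0008
```

```bash
python3 look.py c
```

```text
3.5 [0.58590789 0.03149752 0.01439807] [-0.01807503 -0.59695162 -0.52538873]
side 2253 [ 1.1251606  -0.46667669] mech 0.5109549072161716 -0.6194320510861301
side 157 [0.72266191 0.06283134] mech 0.25046190305625543 -0.0074618309944632765
side 48 [0.60991364 0.01946393] mech 0.13052743542553388 -0.02188320966948662
top 284 [0.72007025 0.06537624] mech 0.24857278396057508 -0.0043595941294363475
```

View pics/c.png

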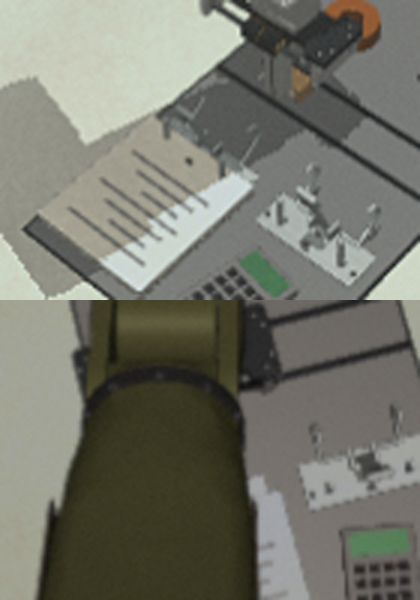

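The carton slid to about 130 mm from the hinge, seen at (300,80) in the side crop. I'll back off, lift over, and go behind the lever.

Call:
{"op": "step_arm", "data": {"plan": [[1, -0.5, -0.12, 0, 0], [1, -1, -0.25, 1, 0], [1, -1, -0.25, 5, 0], [1, -1, -0.25, 9, 0], [1, -1, -0.25, 13, 0], [1, -1, -0.25, 14, 0], [1, -5, -1.2, 14, 0], [1, -9, -2.1, 14, 0], [1, -13, -3, 14, 0], [1, -17.1, -3.9, 14, 0], [1, -17.1, -3.9, 14, 0]]}}

```text
time: 4.7
tcp_pos: [0.4106, -0.008, 0.1542]
eef_rot: [0.389, -3.116, -0.0]
ft_force: [0.1, -0.3, 0.4]
finger_gap: 0.0006
```

```bash
python3 look.py d
```

```text
4.7 [ 0.41064262 -0.00802417  0.15416811] [ 0.10930638 -0.33234877  0.35118462]
side 2232 [ 1.12532931 -0.46888812] mech 0.5105766757846161 -0.6216173638983743
side 273 [0.71013972 0.05939307] mech 0.23747926514407308 -0.007727297064414061
side 92 [0.60681907 0.03076673] mech 0.13029643547373618 -0.01016698171284072
top 365 [0.71270755 0.06535262] mech 0.24142886170539915 -0.0025786322470783057
top 128 [0.60546337 0.03585553] mech 0.13022884639463944 -0.004901240730764319
```

View pics/d.png

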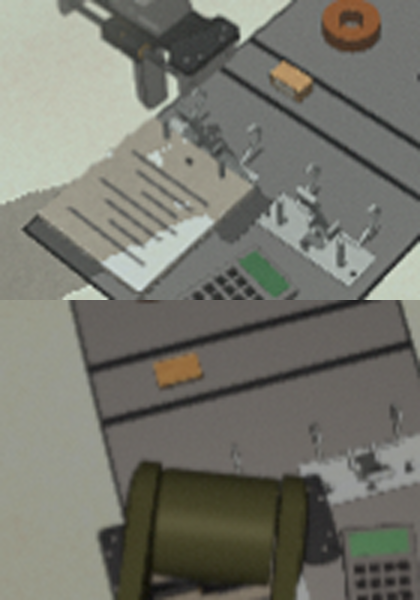

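The carton lies flat, 130 mm from the hinge, and lever A is still open. I'll go down to plate height behind the lever and push it over.

Call:
{"op": "step_arm", "data": {"plan": [[1, 0, 0, -4, 0], [1, 0, 0, -7.1, 0], [1, 0, 0, -7.1, 0], [1, 1.5, 0.38, -7.1, 0], [1, 2.5, 0.63, -7.1, 0], [1, 3.5, 0.88, -7.1, 0], [1, 4.5, 1.13, -7.1, 0], [1, 5.5, 1.39, -7.1, 0], [1, 6.5, 1.64, -7.1, 0]]}}

```text
time: 5.7
tcp_pos: [0.4803, 0.009, 0.0835]
eef_rot: [0.391, -3.117, 0.0]
ft_force: [-3.1, -1.7, -1.6]
finger_gap: 0.0004
```

```bash
python3 look.py e
```

```text
5.7 [0.4803262  0.00902557 0.08347631] [-3.0877534  -1.73703003 -1.6317507 ]
side 2248 [ 1.12523816 -0.46790626] mech 0.5107288647728723 -0.620643122096714
side 274 [0.71000433 0.05939598] mech 0.2373487142192331 -0.007691312307998452
side 82 [0.60728916 0.02713735] mech 0.12986298799445328 -0.013800830832991462
top 363 [0.7127164  0.06519164] mech 0.2413979968201413 -0.0027368721408462223
top 129 [0.60532214 0.03596206] mech 0.13011801643825144 -0.00476335386280719
```

View pics/e.png

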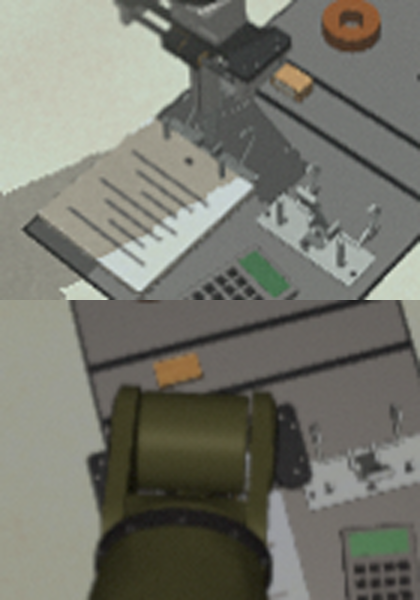

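The lever is moving, with about 3.5 N resisting. I'll carry on past its centre.

Call:
{"op": "step_arm", "data": {"plan": [[1, 1, 0.25, 0, 0], [1, 2, 0.5, 0, 0], [1, 3, 0.75, 0, 0], [1, 4, 1, 0, 0], [1, 5, 1.25, 0, 0], [1, 5.8, 1.45, 0, 0], [1, 5.8, 1.45, 0, 0], [1, 5.8, 1.45, 0, 0]]}}

```text
time: 6.6
tcp_pos: [0.5375, 0.0234, 0.0832]
eef_rot: [0.391, -3.117, -0.0]
ft_force: [-0.8, -0.5, -0.8]
finger_gap: 0.0007
```

Call:
{"op": "step_arm", "data": {"plan": [[1, -0.5, -0.12, 2, 0], [1, -2, -0.5, 6, 0], [1, -6, -1.5, 9, 0], [1, -10, -2.5, 9, 0], [1, -14, -3.5, 9, 0], [1, -17, -4.3, 9, 0], [1, -17, -4.3, 9, 0]]}}

```text
time: 7.3
tcp_pos: [0.3651, -0.0201, 0.1736]
eef_rot: [-0.389, 3.117, -0.001]
ft_force: [-0.7, 0.1, -0.1]
finger_gap: 0.0007
```

```bash
python3 look.py f
```

```text
7.3 [ 0.36512746 -0.02014163  0.17364335] [-0.7190664   0.11433898 -0.07189565]
side 2221 [ 1.12549511 -0.46788711] mech 0.5109826671128578 -0.6206875003824632
side 272 [0.71005631 0.0594805 ] mech 0.23741981871724557 -0.0076220971031375475
side 91 [0.60697418 0.03109519] mech 0.130527290412987 -0.009886539758374217
top 358 [0.71298543 0.06538366] mech 0.24170586638581643 -0.0026166211987904858
top 127 [0.60555908 0.0357011 ] mech 0.13028379932644135 -0.005074411430895691
```

View pics/f.png

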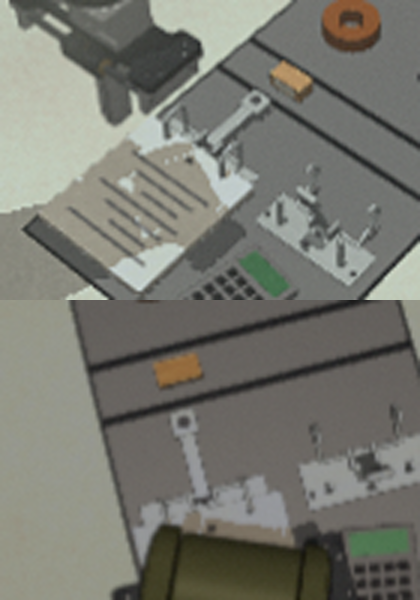

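Lever A lies down towards the carton, with its tip at (255,102) in the side crop and (183,422) in the top crop. Lever B is upright. I'll check the tip's height by triangulation before handing in.

```bash
python3 - <<'E'
from h import *
from workcell import sensors
for n,uv in(("side",(180+255/3,185+102/3)),("top",(215+183/3,185+122/3))):
    q,d=viewer.capture(n); dd=d[round(uv[1])-2:round(uv[1])+3,round(uv[0])-2:round(uv[0])+3]
    m=viewer.camera_model(n); zc=np.median(dd); ax=R.from_rotvec(m['orientation']).as_matrix()[:,2]
    a=cast(n,[uv],.022)[0]; r=a-m['position']; P=m['position']+r*zc/(r@ax)
    dm=P[:2]-[.478,.0087]; print(n,'plane z.022',a,'depth',P,'mech x',dm@[.9695,.245])
s=sensors.read_state(); print(s['time'],s['ft_force'],s['qvel'])
E
```

```text
side plane z.022 [0.55374009 0.02579992 0.022     ] depth [0.55268706 0.02421637 0.02425364] mech x 0.07621061872378218
top plane z.022 [0.5527642  0.02920849 0.022     ] depth [0.55238303 0.02912077 0.02418021] mech x 0.07711743145613016
7.5 [0.37720404 0.0168697  0.10004316] [ 0.00504152  0.01481176 -0.00130975 -0.00034    -0.00086263 -0.00063992]
```

```bash
python3 -c "
from workcell import sign_off
print(sign_off())"
```

```text
the job is handed in; nothing more can be done
None
```

I pushed the staple carton clear of the lever on the mechanism with the sheets, snapped that lever shut, and handed the job in at about 7.5 s.

- **Carton:** with the fingers shut, I slid it from about 74 mm to about 130 mm from the hinge, with the lever still open. It lies flat there. The two views agree on its distance from the hinge and differ by about 5 mm sideways.
- **Lever A:** I pushed it past its centre with about 3.5 N, then moved the arm clear. Its finger plate is centred 76–77 mm from the hinge, where 77 mm is expected when shut. The plate's top measured about 24 mm high against the expected 22 mm, which is within measurement error of fully shut.
- **Everything else:** lever B still stands open in the last pictures. The tape roll's last readings match the earlier ones with the arm clear of it, and I touched nothing else on purpose. I did not measure the other loose items again.
- **Arm:** it was clear of everything at hand-in, with under 1 N on the wrist.

No check failed; the sign-off reports no verdict.

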